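# Level a rocking jar riser with its screw foot

### The job

The little wooden jar riser rocks because its screw foot at the front left corner is too short: turn the orange wing handle until all four feet stand on the worktop and the riser no longer wobbles. Let go of the handle, then press down on the grey pad on the deck with the fingers to check that it is steady. Leave the riser where it stands, its jars upright on it, and everything around it undisturbed.

Things in the scene. Friction and masses are not known exactly. Their poses are not given: they have to be found in the camera images.
- stand: Loose jar riser, 2.7 kg with its load: light wood deck 180 (x) x 240 (y) mm, top 95 mm up, three fixed dark legs, slanted screw as fourth (front left), low wire rail (top 121 mm) at rear and right. Origin at worktop height under the deck's centre; x to the rear (away from the robot), y left, z up. At first the fixed feet bear it; some 3 N near the front left corner rocks it onto the screw foot.
- handle: Orange wing on the screw's top, off the deck's left edge; pinch its 14 mm thickness. 70 (its x) x 14 (y) x 40 mm (z, along the screw, from 25 below to 15 above the origin); hub 30 mm across to 35 mm below. Origin on the screw axis, where the TCP goes. z points up the screw, leaning 30 degrees to the riser's left; when level it is at (-0.07, 0.170, 0.133) m in the stand's frame.
- screw_nut (a point): Aluminium nut casting at the deck's left edge that carries the screw; point on the screw axis. Handle clockwise seen from above (positive turn about its -z): screw and handle go down the axis 16 mm a turn, the foot drops 2.2 mm per rad. Needs about 0.07 N m, stays where left. About 1.4 to 3 rad are needed at the start; it can go 1.5 rad too far, which lifts another foot.
- screw_foot (a point): Lowest point of the screw's black rubber ball foot (24 mm ball). It is at (-0.07, 0.10, 0) m in the stand's frame when level; at the start it hangs about 3 to 7 mm above the worktop (z = 0).
- foot_front_right (a point): Front right fixed foot of the riser: centre of the underside of its rubber foot (26 mm across), at (-0.07, -0.1, 0) m in the stand's frame.
- foot_rear_left (a point): Rear left fixed foot of the riser: centre of the underside of its rubber foot (26 mm across), at (0.07, 0.1, 0) m in the stand's frame.
- foot_rear_right (a point): Rear right fixed foot of the riser: centre of the underside of its rubber foot (26 mm across), at (0.07, -0.1, 0) m in the stand's frame.
- press_pad: Grey round pad, 36 mm across, 4 mm thick, fixed on the deck near its front edge, centre at (-0.06, 0.045) m in the stand's frame. Origin at the centre of its underside, on the deck (z 95 mm); its top is 99 mm above the worktop. A push of about 5 N is a proper check; it does not give.
- deck_jar_right: Glass jar with yellow lid, 75 mm across, 85 mm high, loose on the right rear of the deck. Origin at the centre of its underside.
- deck_jar_left: Glass jar with yellow lid, 67 mm across, 82 mm high, loose on the rear of the deck beside the other. Origin at the centre of its underside.
- pasta_jar: Tall glass pasta jar with wooden lid, 81 mm across, 282 mm high, loose bystander to the left. Origin at the centre of its underside.
- tea_box: Pale blue carton 64 x 92 x 145 mm, loose bystander at the far left. Origin at the centre of its underside.
- tin_11: Flat round tin, 86 mm across, 40 mm high, loose bystander to the right. Origin at the centre of its underside.

How it is judged (in metres and radians):
On the way, in this order (a step that is already met when the one before it is completed fails the run):
1. the screw foot brought down: all four feet within 1.5 mm of the worktop, the fingers off the riser (height (world z) of each of screw_foot, foot_front_right, foot_rear_left, foot_rear_right below 0.0015 m and contact force between the fingers and stand below 0.1 N), for 0.3 s.
2. the grey pad pressed with at least 3 N, all four feet staying within 1.5 mm of the worktop (height (world z) of each of screw_foot, foot_front_right, foot_rear_left, foot_rear_right below 0.0015 m and contact force between the fingers and press_pad above 3 N), for 0.1 s.
At the end, for the whole second after the job is handed in: All four feet within 1.5 mm of the worktop, the riser at rest within 50 mm of where it began, both jars upright (within 0.2 rad) on its deck (height (world z) of each of screw_foot, foot_front_right, foot_rear_left, foot_rear_right below 0.0015 m and height (world z) of each of deck_jar_left, deck_jar_right above 0.085 m and angle between each of deck_jar_left, deck_jar_right's own z axis and vertical below 0.2 rad and linear speed of stand below 0.01 m/s and distance of stand from where it was at the start of the episode below 0.05 m); the robot touches nothing.
It fails at once if a jar on the deck tipped over or fell off (angle between any of deck_jar_left, deck_jar_right's own z axis and vertical above 0.5 rad or height (world z) of any of deck_jar_left, deck_jar_right below 0.07 m).
It fails at once if the riser shoved away or tipped up (distance of stand from where it was at the start of the episode above 0.08 m or angle between stand's own z axis and vertical above 0.2 rad).
It fails at once if a thing beside the riser shoved or knocked over (distance of any of pasta_jar, tea_box, tin_11 from where it was at the start of the episode above 0.03 m or angle between any of pasta_jar, tea_box, tin_11's own z axis and vertical above 0.4 rad).
It also fails if it takes over 72 s, if anything falls off the work surface, if the arm or the gripper's body presses on something with over 40 N, if the wrist force passes 120 N, or if a joint passes its speed limit or range.

### The arm

A 6-joint arm with a two-finger parallel gripper is mounted at the origin on a cart in front of the work surface, level with it; the furniture and walls round the work are solid. World frame = base frame: x ahead of the robot, y to its left, z up, the work surface at z = 0. Lengths are in mm, angles in rad, forces in N, time in s.
With the tool pointing down it reaches from about 275 to 1000 mm from the base axis. Payload 8.4 kg.
Tool frame: the origin (TCP) lies between the finger pads, 19 mm behind the fingertips; this is the grasp point; z points along the fingers, y is the line along which they close (so a half turn about z gives the same grasp; the last joint's range is limited). The gripper opens to 85 mm and grips with 20 to 120 N. Pads are 22 mm wide; open, the fingers measure 114 mm over their backs; the gripper's body (76 mm by 85 mm) begins 54 mm behind the grasp point. The pads swing forward as they close: fully open they stand 13 mm farther back than shut.
Start: joints at [-1.309, 0.353, 1.633, -0, 1.155, -0.002], TCP at [162.968, -603.382, 249.981] pointing down, gripper open.
Joint ranges: [-2.63, 2.63], [-0.92, 2.1], [0.06, 2.66], [-1.3, 4.44], [0, 2.69], [-3.02, 3.02]. Speed limits (rad/s): [2.22, 2.22, 2.79, 3.14, 3.14, 3.14].

### API

Orientations are given as [roll, pitch, yaw] about the fixed x, y, z axes, in that order (R = Rz(yaw) Ry(pitch) Rx(roll)).
In Python, from rig import r, camrig, workorder gives the robot as it stands (r), with the cameras (camrig) and the job (workorder).
- The arm moves only by the shell command python3 steer.py 'ROWS' [FORCE]. ROWS is rows parted by semicolons, their numbers by spaces, 1 to 5 of them, each of 7 numbers: a rotation vector rx, ry, rz in rad, then dx, dy, dz in mm, then the opening from 0.0 (shut) to 1.0 (fully open); each row shifts and turns the commanded pose from where the row before left it, along the tool's axes as they then stand; what a row does not reach is not made up. A row lasts 1/12 s, in which the tool goes at most 41.7 mm and 0.125 rad, less where a joint would pass 70% of its speed; a pose out of reach is approached as far as the arm can. The fingers move at their own pace and stop on an object; FORCE is the grip in N (left out, the last holds). Time passes only in rows, so rows that do not move let the fingers close. It prints the time, the measured TCP pose, the force, the opening and the grip force at its end.
- r.sense(): the state, without advancing time (a new reading comes with each control period).
- camrig.grab_frame(name): name is "scene" or "top" or "wrist"; returns the picture (420x560x3 uint8, red, green, blue); there is no depth.
- camrig.camera_params(name): a dict with "fx", "fy", "cx", "cy" (pixels), "dist_coeffs" ([k1, k2, p1, p2, k3] as OpenCV has them; the pictures are not rectified), "rvec" (rotation vector, rad) and "tvec" (3), from world to camera coordinates, as OpenCV has them. Camera axes: x right, y down, z forward; pixel columns grow to the right and rows downward; lengths in mm; the calibration is good to about 2 mm. A picture is of the moment at which its call begins: read the wrist's pose just before it. camera_params takes no time and is no camera call; for the wrist camera it gives the pose at the moment of the call.
- workorder.sign_off(): hands the job in; it is judged then, once.
The state is a dict: "clock": time; "qpos": joint angles; "qvel": joint speeds; "joint_efforts": joint torques, N m; "eef_pos": TCP position; "tcp_rot": TCP orientation; "contact_force": force on the tool from outside, world axes, zero at the start; "wrist_torque": the same for the moment, N m; "opening": opening from 0.0 (shut) to 1.0 (fully open); "grasp_force": force on a finger pad.
Only numpy, scipy, OpenCV 4.12 (cv2) and the standard library are available. Lean on these libraries where they do the work, as an engineer would, in place of code of your own. Each camera call takes 0.05 s, during which the arm holds its last target. There are 200 camera calls.

## Working session

There is one attempt and no reset: what is moved stays moved. The work goes in short steps, Python scripts to look and compute and a shell command to move; the robot and the scene stay as the last step left them, time stands still between calls to the robot, and variables do not carry over. Pictures are saved under pics/ and viewed, at most 10 in all, crops included, and the job is handed in when it is done.

```bash
ls; mkdir -p pics; python3 - <<'E'
from rig import r, camrig, workorder
import cv2
for n in("scene","top"):
    im=camrig.grab_frame(n); cv2.imwrite(f"pics/{n}0.png",im[:,:,::-1]); 
    p=camrig.camera_params(n); print(p)
s=r.sense();print(s)
E
```

```text
pics
rig.py
steer.py
{'fx': 451.4429723799026, 'fy': 451.4429723799026, 'cx': 277.4860143428615, 'cy': 205.63775797311365, 'dist_coeffs': array([-0.05641375,  0.        ,  0.        ,  0.        ,  0.        ]), 'rvec': array([ 0.74788411, -2.72867597,  0.95590848]), 'tvec': array([ 529.47198418,  274.60045666, 1330.79177818])}
{'fx': 398.86585774171743, 'fy': 398.86585774171743, 'cx': 282.74045147178697, 'cy': 209.5735307729531, 'dist_coeffs': array([-0.1112248,  0.       ,  0.       ,  0.       ,  0.       ]), 'rvec': array([ 2.22422264, -2.17065432,  0.08721022]), 'tvec': array([  21.3714374 ,  603.48720157, 1202.79057702])}
{'clock': 0.1, 'qpos': array([-1.30944057e+00,  3.53562298e-01,  1.63405565e+00,  2.94066236e-05,
        1.15519356e+00, -2.38957455e-03]), 'qvel': array([-0.00064391, -0.00106   , -0.00222128, -0.00047736, -0.00202952,
       -0.00206192]), 'joint_efforts': array([ 2.19775657e-04, -6.06359768e+01, -3.42819321e+01,  2.34498339e-05,
        3.94774324e-03, -2.30911115e-05]), 'eef_pos': array([ 162.84799802, -602.9983733 ,  249.34886091]), 'tcp_rot': array([-3.14037387e+00, -2.98012908e-05,  2.63733422e-01]), 'contact_force': array([-0.47062792,  0.25322012, -0.12073276]), 'wrist_torque': array([-0.04697047,  0.02363998,  0.02383747]), 'grasp_force': 0.0, 'opening': 1.000581374465747}
```

View pics/scene0.png

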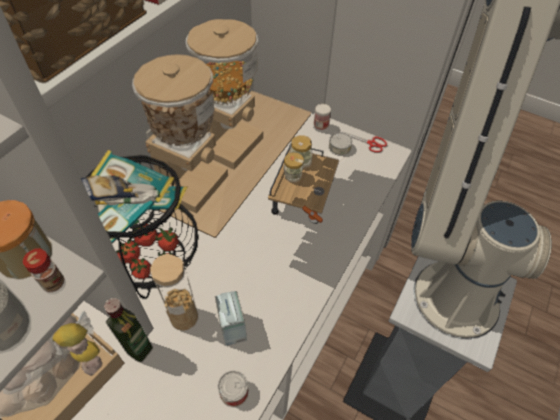

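View pics/top0.png

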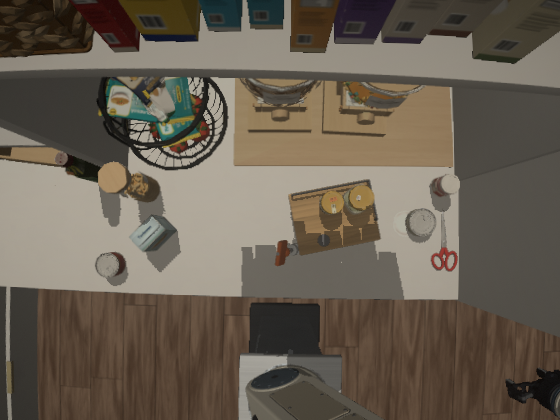

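The riser is at about (335,218) in the top view, with the orange handle at (282,252) and the grey pad at (323,240). In the scene view the handle is at (312,213). Next I'll measure these.

```bash
cat > h.py <<'E'
import numpy as np,cv2
from rig import r, camrig, workorder
from scipy.spatial.transform import Rotation as Ro
def ray(p,uv):
    K=np.array([[p['fx'],0,p['cx']],[0,p['fy'],p['cy']],[0,0,1]])
    n=cv2.undistortPoints(np.array([[uv]],float),K,np.array(p['dist_coeffs']))[0,0]
    R=cv2.Rodrigues(np.array(p['rvec']))[0]
    return -R.T@np.array(p['tvec']),R.T@np.array([n[0],n[1],1])
def onz(p,uv,z):
    o,d=ray(p,uv); return o+d*(z-o[2])/d[2]
def tri(*rs):
    A=0;b=0
    for o,d in rs:
        d=d/np.linalg.norm(d);M=np.eye(3)-np.outer(d,d);A=A+M;b=b+M@o
    x=np.linalg.solve(A,b)
    return x,[np.linalg.norm(np.cross(x-o,d/np.linalg.norm(d))) for o,d in rs]
def proj(p,X):
    K=np.array([[p['fx'],0,p['cx']],[0,p['fy'],p['cy']],[0,0,1]])
    return cv2.projectPoints(np.array(X,float).reshape(-1,1,3),np.array(p['rvec']),np.array(p['tvec']),K,np.array(p['dist_coeffs']))[0][:,0]
def orange(im,box=None):
    h=cv2.cvtColor(im,cv2.COLOR_RGB2HSV)
    return cv2.inRange(h,(4,170,70),(14,255,255))
E
python3 - <<'E'
from h import *
t=cv2.imread("pics/top0.png");s=cv2.imread("pics/scene0.png")
a=cv2.resize(t[170:275,260:400],None,fx=4,fy=4,interpolation=2)[:420]
b=cv2.resize(s[130:235,255:350],None,fx=4,fy=4,interpolation=2)
out=np.zeros((420,800,3),np.uint8);out[:,:420]=a[:,:420];out[:,420:]=b
cv2.imwrite("pics/crop1.png",out)
for n,im,bx in(("top",t,(260,230,300,275)),("scene",s,(290,195,330,230))):
    m=orange(im[:,:,::-1].copy());k=np.zeros_like(m);k[bx[1]:bx[3],bx[0]:bx[2]]=m[bx[1]:bx[3],bx[0]:bx[2]]
    c=cv2.findContours(k,0,2)[0];c=max(c,key=cv2.contourArea);print(n,cv2.contourArea(c),cv2.minAreaRect(c))
E
```

```text
Traceback (most recent call last):
ValueError: max() iterable argument is empty
```

View pics/crop1.png

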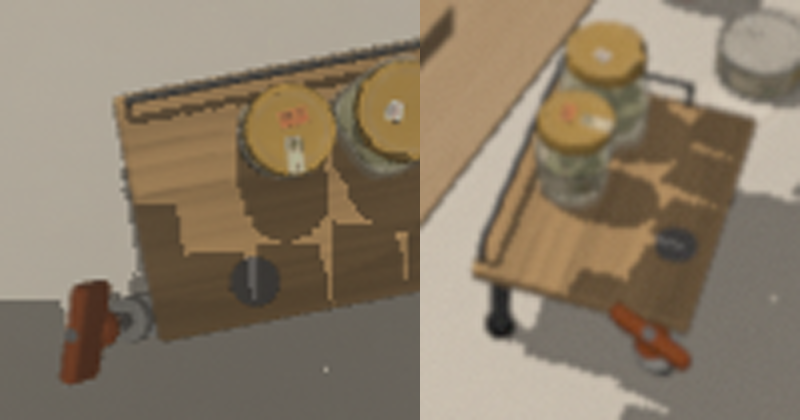

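The crop shows the deck's left edge, pad and wing clearly. In top-view crop pixels: deck rear-left corner (118,97), front-left corner (165,340), pad (255,281), and the wing from (95,283) to (75,382).

```bash
python3 - <<'E'
from h import *
t=cv2.imread("pics/top0.png");s=cv2.imread("pics/scene0.png")
P={n:camrig.camera_params(n) for n in("top","scene")}
f=lambda u,v:((u+.5)/4-.5+260,(v+.5)/4-.5+170)
g=lambda u,v:((u-420+.5)/4-.5+255,(v+.5)/4-.5+130)
pt=onz(P['top'],f(255,281),99);ps=onz(P['scene'],g(676,244),99)
rl=onz(P['top'],f(118,97),95);fl=onz(P['top'],f(165,340),95)
print("pad",pt,ps,"corners",rl,fl,np.linalg.norm(rl-fl),"yaw",np.arctan2(*(rl-fl)[1::-1]))
rl2=onz(P['scene'],g(474,270),95);print("scene rl",rl2)
fr2=onz(P['scene'],g(755,118),95);print(fr2)
C={}
for n,im,bx in(("top",t,(270,235,292,270)),("scene",s,(300,200,335,225))):
    hsv=cv2.cvtColor(im,cv2.COLOR_BGR2HSV);x=hsv[bx[1]:bx[3],bx[0]:bx[2]]
    m=np.zeros(im.shape[:2],np.uint8);m[bx[1]:bx[3],bx[0]:bx[2]]=cv2.inRange(x,(0,160,50),(13,255,255))
    c=max(cv2.findContours(m,0,1)[0],key=cv2.contourArea);C[n]=cv2.minAreaRect(c);print(n,cv2.contourArea(c),C[n],cv2.boxPoints(C[n]).round(1).tolist())
print(tri(*[ray(P[n],C[n][0]) for n in C]))
E
```

```text
pad [513.90459166 -80.79122003  99.        ] [509.8309669  -81.56862526  99.        ] corners [643.71198386  19.99307085  95.        ] [470.33208383 -17.58968121  95.        ] 177.4064626440716 yaw 0.21346288398406846
scene rl [636.48239678  22.75294095  95.        ]
[ 517.35555348 -246.31690458   95.        ]
top 16.0 ((277.3269348144531, 260.3653869628906), (2.7456259727478027, 9.21745777130127), 11.309932708740234) [[275.1000061035156, 264.6000061035156], [276.8999938964844, 255.60000610351562], [279.6000061035156, 256.1000061035156], [277.79998779296875, 265.20001220703125]]
scene 59.0 ((311.7500305175781, 213.75001525878906), (21.92030906677246, 7.071067810058594), 45.0) [[301.5, 208.5], [306.5, 203.5], [322.0, 219.0], [317.0, 224.0]]
(array([462.51064074,  52.53326361, 158.86138537]), [np.float64(6.5832304601334295), np.float64(6.5832304601334375)])
```

```bash
for i in 1 2 3 ; do python3 steer.py '0 0 0 25 -32 0 1;0 0 0 25 -32 0 1;0 0 0 25 -32 0 1;0 0 0 25 -32 0 1;0 0 0 25 -32 0 1' 30; done; python3 steer.py '0 0 0 25 -32 0 1;0 0 0 25 -32 0 1;0 0 0 25 -32 0 1;0 0 0 22 -31 0 1;0 0 0 0 0 0 1'
cat >> h.py <<'E'
yaw=.2135
def geo(yaw=.2135,phi=-.445):
    e1=np.array([np.cos(yaw),np.sin(yaw),0]);l=np.array([-np.sin(yaw),np.cos(yaw),0])
    ax=.5*l+.75**.5*np.array([0,0,1]);e2=np.cross(ax,e1)
    w=np.cos(phi)*e1+np.sin(phi)*e2; y=np.cross(ax,w)
    return ax,w,np.column_stack([-w,y,-ax])   # axis, wing x, tool rotation
def delta(pos,Rt):
    s=r.sense();R=Ro.from_euler('xyz',s['tcp_rot']).as_matrix()
    rv=Ro.from_matrix(R.T@Rt).as_rotvec()
    print("rv",rv.round(3),np.linalg.norm(rv).round(3),"d_now",(R.T@(pos-s['eef_pos'])).round(1),"d_after",(Rt.T@(pos-s['eef_pos'])).round(1),"q",s['qpos'].round(2))
E
python3 - <<'E'
from h import *
ax,w,Rt=geo();delta(np.array([475,42,138])+130*ax,Rt)
E
```

```text
clock: 0.52
eef_pos: [242.0, -414.3, 249.6]
tcp_rot: [-3.141, 0.0, 0.263]
contact_force: [0.6, 0.1, 0.4]
opening: 1.001
grasp_force: 0.0
clock: 0.93
eef_pos: [320.9, -227.4, 249.9]
tcp_rot: [3.142, -0.0, 0.263]
contact_force: [1.5, -0.8, 0.3]
opening: 0.999
grasp_force: 0.0
clock: 1.35
eef_pos: [400.0, -40.2, 250.1]
tcp_rot: [3.141, -0.0, 0.264]
contact_force: [0.7, 0.7, 0.8]
opening: 1.004
grasp_force: 0.0
clock: 1.77
eef_pos: [462.5, 111.0, 250.1]
tcp_rot: [-3.14, -0.002, 0.267]
contact_force: [0.9, -0.3, 0.6]
opening: 1.005
grasp_force: 0.0
rv [-0.135 -0.698 -2.564] 2.661 d_now [-2.7  5.  -0.5] d_after [ 0.1 -5.3  2.1] q [0.23 0.12 1.94 0.   1.08 1.53]
```

```bash
A='-.0061 -.0317 -.1165 0 0 0 1'; for i in 1 2 3 4; do python3 steer.py '-.0061 -.0317 -.1165 0 0 0 1;-.0061 -.0317 -.1165 0 0 0 1;-.0061 -.0317 -.1165 0 0 0 1;-.0061 -.0317 -.1165 0 0 0 1;-.0061 -.0317 -.1165 0 0 0 1' >/dev/null; done; python3 steer.py '-.0061 -.0317 -.1165 0 0 0 1;-.0061 -.0317 -.1165 0 0 0 1;0 0 0 0 0 0 1;0 0 0 0 0 0 1'
python3 - <<'E'
from h import *
ax,w,Rt=geo();delta(np.array([475,42,138])+130*ax,Rt)
p=camrig.camera_params("wrist");im=camrig.grab_frame("wrist");cv2.imwrite("pics/w0.png",im[:,:,::-1])
import pickle;pickle.dump(p,open("w0.pkl","wb"))
H=np.array([475,42,138])
print(proj(p,[H,H+15*ax,H+15*ax+35*w,H+15*ax-35*w]).round(1))
print(-cv2.Rodrigues(p['rvec'])[0].T@p['tvec'])
E
```

```text
clock: 3.77
eef_pos: [459.9, 105.5, 249.9]
tcp_rot: [-2.66, 0.215, 2.956]
contact_force: [0.7, 0.7, -0.7]
opening: 1.001
grasp_force: 0.0
rv [-0.003 -0.005 -0.006] 0.008 d_now [-1.4  0.  -0.5] d_after [-1.4  0.  -0.5] q [ 0.55  0.21  1.93 -0.52  1.24 -0.54]
[[283.  208.7]
 [283.  214.9]
 [283.2 263.2]
 [282.7 162.5]]
[378.37685605 179.34724217 341.923265  ]
```

View pics/w0.png

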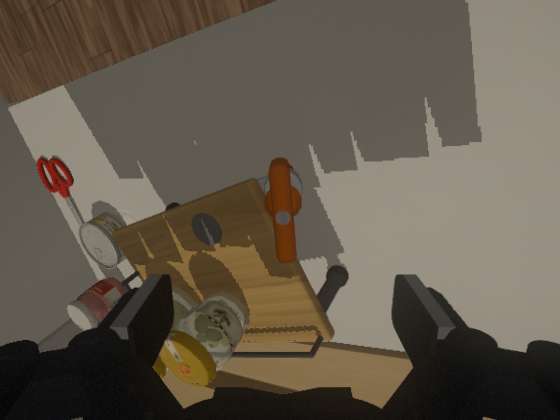

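The wrist view confirms the pose. The wing runs from (280,158) to (286,262) with the screw tip at (283,217), against a prediction of (283,215). I'll refine it now.

```bash
python3 - <<'E'
from h import *
import pickle
p=pickle.load(open("w0.pkl","rb"));im=cv2.imread("pics/w0.png");hsv=cv2.cvtColor(im,cv2.COLOR_BGR2HSV)
m=np.zeros(im.shape[:2],np.uint8);m[150:270,262:305]=cv2.inRange(hsv,(0,170,60),(13,255,255))[150:270,262:305]
for v in range(160,264,8):
    u=np.where(m[v])[0]; print(v,u.min() if len(u) else None,u.max() if len(u) else None,end='; ')
g=np.zeros_like(m);g[208:228,273:294]=(hsv[208:228,273:294,1]<110)*255
c=cv2.connectedComponentsWithStats(g)
print(c[2][1:],c[3][1:])
P={n:camrig.camera_params(n) for n in("top","scene")}
dot=(283,217)
R3=[ray(p,dot),ray(P['top'],((70.5)/4-.5+260,336.5/4-.5+170)),ray(P['scene'],(229.5/4-.5+255,333.5/4-.5+130))]
ax,w,Rt=geo()
for S in(R3,R3[:2],[R3[0],R3[2]]):
    x,e=tri(*S);print(x.round(1),np.round(e,1),(x-15*ax).round(1))
# ends on top plane through dot
x=np.array([475,42,138])+15*ax
def pl(uv):
    o,d=ray(p,uv);return o+d*((x-o)@ax)/(d@ax)
for uv in((280,160),(283,217),(286,262)):
    q=pl(uv);print(uv,((q-x)@w).round(1),((q-x)@np.cross(ax,w)).round(1))
pp=onz(p,(207,229),99);print("pad",pp)
E
```

```text
160 273 286; 168 270 288; 176 269 289; 184 270 289; 192 268 297; 200 265 300; 208 266 299; 216 273 292; 224 275 292; 232 275 293; 240 276 294; 248 276 295; 256 277 295; [[276 211  15  14 168]] [[282.5952381  217.38095238]]
[473.   50.1 153.7] [0.9 1.5 2.3] [474.6  42.8 140.7]
[474.2  50.4 153. ] [0.3 0.3] [475.8  43.1 140. ]
[466.8  59.7 167.7] [0.5 0.5] [468.4  52.3 154.7]
(280, 160) -36.6 -1.7
(283, 217) 1.5 0.0
(286, 262) 34.1 1.9
pad [512.19123401 -78.00739227  99.        ]
```

```bash
python3 - <<'E'
from h import *
ax,w,Rt=geo(phi=-.375);delta(np.array([475.5,42.8,139]),Rt)
E
```

```text
rv [-0.003 -0.005 -0.077] 0.077 d_now [ -2.2   0.7 128.4] d_after [ -1.6   0.2 128.4] q [ 0.55  0.21  1.93 -0.52  1.24 -0.54]
```

```bash
python3 steer.py '-.003 -.005 -.077 0 0 0 .7;0 0 0 -1.5 0 30 .7;0 0 0 0 0 30 .7;0 0 0 0 0 24 .6' 25; python3 steer.py '0 0 0 0 0 20 .6;0 0 0 0 0 14 .6;0 0 0 0 0 10 .6;0 0 0 0 0 0 .6;0 0 0 0 0 0 .6'
python3 - <<'E'
from h import *
ax,w,Rt=geo(phi=-.375);delta(np.array([475.5,42.8,139]),Rt)
p=camrig.camera_params("wrist");im=camrig.grab_frame("wrist");cv2.imwrite("pics/w1.png",im[:,:,::-1])
E
```

```text
clock: 4.15
eef_pos: [471.0, 63.7, 176.4]
tcp_rot: [-2.649, 0.184, 3.027]
contact_force: [-0.1, -1.1, -0.9]
opening: 0.603
grasp_force: 0.0
clock: 4.57
eef_pos: [475.7, 42.8, 139.4]
tcp_rot: [-2.648, 0.183, 3.029]
contact_force: [-0.0, 0.6, -0.3]
opening: 0.607
grasp_force: 0.0
rv [-0.     0.     0.002] 0.002 d_now [0.3 0.1 0.3] d_after [0.3 0.1 0.3] q [ 0.42  0.36  2.05 -0.64  0.96 -0.55]
```

View pics/w1.png

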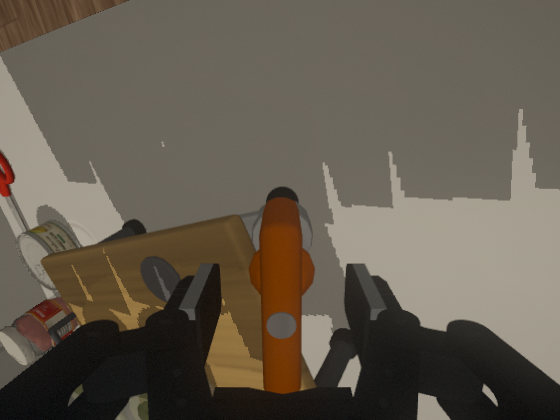

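The wing (centred on column 281) sits squarely between the fingers and is aligned with them, so I'll close.

```bash
python3 steer.py '0 0 0 0 0 0 .3;0 0 0 0 0 0 .2;0 0 0 0 0 0 .1;0 0 0 0 0 0 0;0 0 0 0 0 0 0' 25;python3 steer.py '0 0 0 0 0 0 0;0 0 0 0 0 0 0;0 0 0 0 0 0 0'
python3 - <<'E'
from rig import r, camrig, workorder
s=r.sense();print(s['contact_force'],s['wrist_torque'],s['qpos'])
E
```

```text
clock: 5.03
eef_pos: [475.7, 43.1, 140.0]
tcp_rot: [-2.648, 0.184, 3.031]
contact_force: [-1.9, 0.8, 5.3]
opening: 0.159
grasp_force: 31.0
clock: 5.28
eef_pos: [475.7, 43.1, 140.0]
tcp_rot: [-2.648, 0.184, 3.031]
contact_force: [-2.6, -0.0, 5.5]
opening: 0.16
grasp_force: 31.1
[-2.59869353 -0.01846149  5.47153543] [-0.0828018   0.14482754 -0.08241509] [ 0.4255494   0.35444584  2.05351452 -0.64057957  0.95984838 -0.55264485]
```

```bash
python3 steer.py '0 0 0 0 0 -1 0;0 0 0 0 0 0 0;0 0 0 0 0 0 0'; python3 steer.py '0 0 0 0 0 -1 0;0 0 0 0 0 0 0;0 0 0 0 0 0 0';python3 steer.py '0 0 0 0 0 -1 0;0 0 0 0 0 0 0;0 0 0 0 0 0 0'
```

```text
clock: 5.53
eef_pos: [475.6, 43.2, 140.4]
tcp_rot: [-2.648, 0.183, 3.031]
contact_force: [1.1, -3.0, -0.8]
opening: 0.157
grasp_force: 29.8
clock: 5.78
eef_pos: [475.1, 43.8, 140.6]
tcp_rot: [-2.648, 0.183, 3.031]
contact_force: [2.8, -4.4, -6.5]
opening: 0.16
grasp_force: 29.1
clock: 6.03
eef_pos: [474.7, 44.4, 141.0]
tcp_rot: [-2.649, 0.182, 3.031]
contact_force: [3.4, -4.0, -11.8]
opening: 0.16
grasp_force: 28.5
```

```bash
python3 steer.py '0 0 0 0 0 1.7 0;0 0 0 0 0 0 0;0 0 0 0 0 0 0'; for i in 1 2; do python3 steer.py '0 0 .1 0 0 .255 0;0 0 .1 0 0 .255 0;0 0 .1 0 0 .255 0;0 0 .1 0 0 .255 0;0 0 0 0 0 0 0'; python3 -c "
from rig import r, camrig, workorder
s=r.sense();print(s['qpos'].round(3),s['wrist_torque'])";done
```

```text
clock: 6.28
eef_pos: [475.2, 44.3, 140.6]
tcp_rot: [-2.649, 0.183, 3.03]
contact_force: [-3.0, 5.0, 3.3]
opening: 0.157
grasp_force: 31.1
clock: 6.7
eef_pos: [475.2, 43.6, 139.7]
tcp_rot: [-2.752, 0.358, 2.651]
contact_force: [-3.6, 5.0, 4.2]
opening: 0.158
grasp_force: 31.2
[ 0.426  0.354  2.054 -0.639  0.96  -0.148] [ 0.49958038  0.48990991 -0.28363268]
clock: 7.12
eef_pos: [475.2, 42.9, 138.9]
tcp_rot: [-2.923, 0.479, 2.235]
contact_force: [-4.0, 4.0, 5.2]
opening: 0.162
grasp_force: 31.4
[ 0.425  0.356  2.055 -0.64   0.958  0.251] [ 0.37992435  0.56588347 -0.37709067]
```

```bash
for i in 1 ; do python3 steer.py '0 0 .1 0 0 0 0;0 0 .1 0 0 0 0;0 0 .1 0 0 0.255 0;0 0 .1 0 0 .255 0;0 0 0 0 0 0 0'; done; python3 steer.py '0 0 .1 0 0 .255 0;0 0 .1 0 0 .255 0;0 0 0 0 0 0 0;0 0 0 0 0 0 0'
python3 - <<'E'
from h import *
print(r.sense()['qpos'],r.sense()['wrist_torque'])
im=camrig.grab_frame("scene");cv2.imwrite("pics/s1.png",im[:,:,::-1])
im2=camrig.grab_frame("top");cv2.imwrite("pics/t1.png",im2[:,:,::-1])
out=np.zeros((420,800,3),np.uint8);out[:,:420]=cv2.resize(im2[170:275,260:365],None,fx=4,fy=4)[:,:,::-1];out[:,420:]=cv2.resize(im[130:235,255:350],None,fx=4,fy=4)[:,:,::-1]
cv2.imwrite("pics/crop2.png",out)
E
```

```text
clock: 7.53
eef_pos: [475.1, 42.4, 138.2]
tcp_rot: [3.14, 0.524, 1.782]
contact_force: [-3.2, 1.3, 0.5]
opening: 0.154
grasp_force: 30.7
clock: 7.87
eef_pos: [475.1, 42.1, 137.8]
tcp_rot: [3.031, 0.513, 1.562]
contact_force: [-5.3, 1.6, 1.6]
opening: 0.162
grasp_force: 30.8
[ 0.42369502  0.35760439  2.05562509 -0.64177215  0.95598517  0.84207883] [ 0.45902503  0.67856657 -0.3939452 ]
```

View pics/crop2.png

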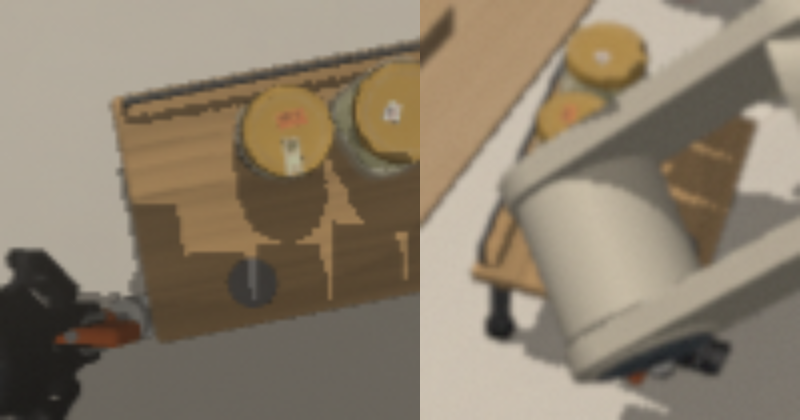

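The handle is turning and the riser hasn't moved: its rear-left corner is still at crop pixel (117,100). I'll keep going in small steps and watch the force.

```bash
for i in 1 2; do python3 steer.py '0 0 .1 0 0 .255 0;0 0 .1 0 0 .255 0;0 0 0 0 0 0 0;0 0 0 0 0 0 0'|grep -E "eef|contact"; python3 -c "
from rig import r, camrig, workorder
s=r.sense();print(s['qpos'][5].round(3),s['wrist_torque'])";done
```

```text
eef_pos: [475.0, 41.8, 137.3]
contact_force: [-4.5, 1.9, 2.4]
1.042 [ 0.44633525  0.76479256 -0.40035716]
eef_pos: [475.0, 41.6, 136.8]
contact_force: [-5.7, 2.6, 2.6]
1.243 [ 0.46000223  0.76713213 -0.50246197]
```

```bash
for i in 1 2; do python3 steer.py '0 0 .1 0 0 .255 0;0 0 .1 0 0 .255 0;0 0 0 0 0 0 0;0 0 0 0 0 0 0'|grep -E "eef|contact"; python3 -c "
from rig import r, camrig, workorder
s=r.sense();print(s['qpos'][5].round(3),s['wrist_torque'])";done
```

```text
eef_pos: [475.0, 41.4, 136.3]
contact_force: [-6.0, 3.4, 2.2]
1.443 [ 0.49155216  0.86130959 -0.4986169 ]
eef_pos: [474.9, 41.2, 135.9]
contact_force: [-6.4, 2.7, 2.0]
1.644 [ 0.56739589  0.94682739 -0.58698804]
```

```bash
for i in 1 2; do python3 steer.py '0 0 .1 0 0 .255 0;0 0 .1 0 0 .255 0;0 0 0 0 0 0 0;0 0 0 0 0 0 0'|grep -E "eef|contact"; python3 -c "
from rig import r, camrig, workorder
s=r.sense();print(s['qpos'][5].round(3),s['wrist_torque'])";done
```

```text
eef_pos: [474.9, 41.0, 135.4]
contact_force: [-5.7, 4.5, 2.6]
1.844 [ 0.58246233  0.99663069 -0.54536702]
eef_pos: [475.0, 40.8, 134.9]
contact_force: [-7.2, 4.2, 2.4]
2.045 [ 0.72232856  0.99383107 -0.55594108]
```

Torque and force stay flat, so the force alone doesn't show whether the foot has landed. I'll release, back off and test by pressing the pad.

```bash
python3 steer.py '0 0 0 0 0 0 .2;0 0 0 0 0 0 .4;0 0 0 0 0 0 .6;0 0 0 0 0 0 .6;0 0 0 0 0 0 .6'; python3 steer.py '0 0 0 0 0 -10 .6;0 0 0 0 0 -30 .6;0 0 0 0 0 -40 .6;0 0 0 0 0 -40 .6;0 0 0 0 0 0 .6'
python3 - <<'E'
from h import *
ax,w,Rt=geo(phi=-2.975)
p=camrig.camera_params("wrist");im=camrig.grab_frame("wrist");cv2.imwrite("pics/w2.png",im[:,:,::-1])
import pickle;pickle.dump(p,open("w2.pkl","wb"))
Rd=np.column_stack([[0,1,0],[1,0,0],[0,0,-1.]])
s=r.sense();R=Ro.from_euler('xyz',s['tcp_rot']).as_matrix();print(R.round(2))
for a in np.arange(-1.5,1.6,.5):
    Rd=Ro.from_euler('xyz',[np.pi,0,1.57+a]).as_matrix();rv=Ro.from_matrix(R.T@Rd).as_rotvec();print(a,rv.round(3),np.linalg.norm(rv))
E
```

```text
clock: 10.38
eef_pos: [476.3, 40.6, 135.3]
tcp_rot: [2.624, 0.084, 0.364]
contact_force: [-0.3, 0.0, 0.4]
opening: 0.599
grasp_force: 0.0
clock: 10.8
eef_pos: [465.6, 103.3, 245.4]
tcp_rot: [2.626, 0.075, 0.365]
contact_force: [1.4, 0.9, 0.4]
opening: 0.599
grasp_force: 0.0
[[ 0.93  0.35  0.11]
 [ 0.36 -0.8  -0.49]
 [-0.08  0.49 -0.87]]
-1.5 [ 0.524 -0.001  0.308] 0.6074686673158212
-1.0 [ 0.506  0.128 -0.181] 0.5524907575984715
-0.5 [ 0.467  0.254 -0.669] 0.8544048377000171
0.0 [ 0.405  0.376 -1.156] 1.2817155870580457
0.5 [ 0.318  0.494 -1.642] 1.7442538924098219
1.0 [ 0.203  0.606 -2.126] 2.21963585681861
1.5 [ 0.052  0.712 -2.605] 2.700438530985944
```

View pics/w2.png

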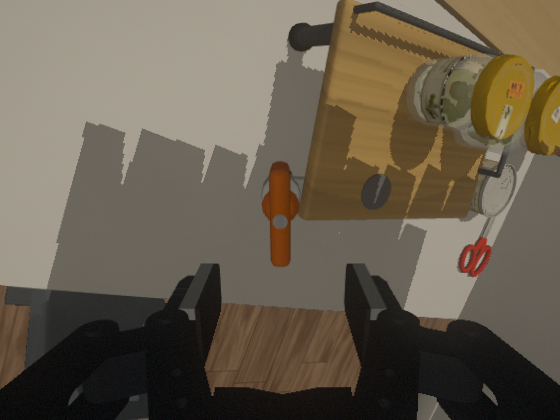

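The handle is at (280,222), the pad at (376,191), and the jars are upright. Next I'll point the tool straight down, close the fingers and move over the pad.

```bash
python3 steer.py '.101 .0256 -.0362 0 0 0 0;.101 .0256 -.0362 0 0 0 0;.101 .0256 -.0362 0 0 0 0;.101 .0256 -.0362 0 0 0 0;.101 .0256 -.0362 0 0 0 0' 30; python3 - <<'E'
from h import *
import pickle
p=pickle.load(open("w2.pkl","rb"));pd=onz(p,(376,191),99);print(pd)
s=r.sense();delta(np.array([512,-79.5,140]),Ro.from_euler('xyz',[np.pi,0,.57]).as_matrix())
E
```

```text
clock: 11.27
eef_pos: [463.1, 99.4, 239.5]
tcp_rot: [-3.139, 0.004, 0.571]
contact_force: [-0.7, 0.2, -0.0]
opening: -0.002
grasp_force: 0.0
[512.69101582 -77.54883032  99.        ]
rv [-0.003  0.004  0.001] 0.005 d_now [-55.  177.2  99.2] d_after [-55.3 177.   99.5] q [0.21 0.13 1.95 0.   1.06 1.21]
```

```bash
python3 steer.py '0 0 0 -11 35.4 0 0;0 0 0 -11 35.4 0 0;0 0 0 -11 35.4 0 0;0 0 0 -11 35.4 0 0;0 0 0 -11 35.4 0 0'; python3 steer.py '0 0 0 0 0 35 0;0 0 0 0 0 35 0;0 0 0 0 0 25 0;0 0 0 0 0 0 0;0 0 0 0 0 0 0';  python3 - <<'E'
from h import *
im=camrig.grab_frame("top");cv2.imwrite("pics/t2.png",im[:,:,::-1])
print(r.sense()['contact_force'],r.sense()['eef_pos'])
E
```

```text
clock: 11.68
eef_pos: [511.4, -81.5, 239.2]
tcp_rot: [3.141, 0.008, 0.568]
contact_force: [-0.1, 1.0, -0.7]
opening: 0.002
grasp_force: 0.0
clock: 12.1
eef_pos: [510.1, -80.0, 143.7]
tcp_rot: [-3.14, 0.011, 0.568]
contact_force: [0.6, -0.3, 0.3]
opening: 0.002
grasp_force: 0.0
[ 0.44597012 -0.09575713 -0.06223423] [511.44829743 -80.03912681 145.13280387]
```

```bash
python3 steer.py '0 0 0 0 0 15 0;0 0 0 0 0 8 0;0 0 0 0 0 0 0;0 0 0 0 0 0 0' | grep -E "eef|contact"; for i in 1 2 3 4 5 6 ; do python3 steer.py '0 0 0 0 0 .7 0;0 0 0 0 0 0 0;0 0 0 0 0 0 0'| grep -E "eef|contact"; done
```

```text
eef_pos: [511.7, -80.0, 122.6]
contact_force: [-0.6, -0.3, 0.4]
eef_pos: [511.7, -80.2, 121.7]
contact_force: [0.3, -0.0, -0.1]
eef_pos: [511.4, -80.1, 120.4]
contact_force: [-0.2, 0.2, -0.1]
eef_pos: [511.3, -80.1, 119.6]
contact_force: [-0.4, -1.4, -0.9]
eef_pos: [511.3, -80.1, 118.9]
contact_force: [0.0, 0.6, 0.2]
eef_pos: [511.3, -80.1, 118.2]
contact_force: [-0.4, -0.5, 0.1]
eef_pos: [511.5, -80.2, 117.8]
contact_force: [-0.5, -0.1, 3.2]
```

```bash
for i in 1 2 3 4; do python3 steer.py '0 0 0 0 0 .4 0;0 0 0 0 0 0 0;0 0 0 0 0 0 0'| grep -E "eef|contact"; done
```

```text
eef_pos: [511.5, -80.1, 117.7]
contact_force: [-2.8, -0.1, 7.8]
eef_pos: [511.4, -80.1, 117.6]
contact_force: [-5.0, 1.0, 12.7]
eef_pos: [511.2, -80.1, 117.4]
contact_force: [-5.8, 0.2, 17.4]
eef_pos: [511.2, -80.0, 117.3]
contact_force: [-7.0, 1.5, 22.2]
```

The pad didn't rock: contact came at TCP z≈118.1 and was stiff straight away, up to 22 N. To rule out having turned too far, I'll touch the worktop as a height reference, because pad height minus worktop height shows any tilt.

```bash
python3 steer.py '0 0 0 0 0 -5 0;0 0 0 0 0 -25 0;0 0 0 -31 -19.7 -20 0;0 0 0 -31 -19.7 0 0;0 0 0 -31 -19.7 0 0'| grep -E "eef|contact"; python3 steer.py '0 0 0 0 0 40 0;0 0 0 0 0 40 0;0 0 0 0 0 40 0;0 0 0 0 0 15 0;0 0 0 0 0 0 0'| grep -E "eef|contact"
```

```text
eef_pos: [401.2, -80.1, 167.3]
contact_force: [-0.5, -0.7, -0.2]
eef_pos: [398.4, -80.3, 28.7]
contact_force: [-0.6, -0.3, 0.5]
```

```bash
python3 steer.py '0 0 0 0 0 6 0;0 0 0 0 0 0 0;0 0 0 0 0 0 0'| grep -E "eef|contact"; for i in 1 2 3 4 5 6 7; do python3 steer.py '0 0 0 0 0 .6 0;0 0 0 0 0 0 0;0 0 0 0 0 0 0'| grep -E "eef|contact"; done
```

```text
eef_pos: [401.6, -80.9, 26.4]
contact_force: [-0.3, 0.6, -0.0]
eef_pos: [401.3, -80.9, 25.6]
contact_force: [0.2, -0.6, 0.6]
eef_pos: [400.8, -80.8, 24.4]
contact_force: [-0.1, -0.2, 0.1]
eef_pos: [400.7, -80.8, 23.7]
contact_force: [-0.3, -0.4, 0.1]
eef_pos: [400.8, -80.8, 23.1]
contact_force: [0.4, -0.4, -1.4]
eef_pos: [400.7, -80.8, 22.5]
contact_force: [0.3, -0.1, 1.1]
eef_pos: [400.7, -80.8, 21.9]
contact_force: [-0.3, -0.6, 0.2]
eef_pos: [400.7, -80.8, 21.3]
contact_force: [-0.0, -0.1, 0.3]
```

```bash
for i in 1 2 3 4 5 6 7 8; do python3 steer.py '0 0 0 0 0 .4 0;0 0 0 0 0 0 0;0 0 0 0 0 0 0'| grep -E "eef|contact"; done
```

```text
eef_pos: [400.8, -80.8, 20.9]
contact_force: [0.1, 1.1, 0.1]
eef_pos: [400.8, -80.8, 20.5]
contact_force: [-0.3, -0.6, -1.0]
eef_pos: [400.7, -80.8, 20.1]
contact_force: [-0.8, 0.6, 0.2]
eef_pos: [400.8, -80.8, 19.7]
contact_force: [1.3, -0.4, -0.5]
eef_pos: [400.7, -80.8, 19.3]
contact_force: [0.0, 0.1, 0.4]
eef_pos: [400.7, -80.8, 18.9]
contact_force: [-0.4, -0.7, -0.2]
eef_pos: [400.8, -80.8, 18.8]
contact_force: [-1.4, 0.0, 7.5]
eef_pos: [400.8, -80.8, 18.7]
contact_force: [-2.8, -0.1, 15.6]
```

Worktop contact is at 18.9 and pad contact at about 118.1, so the pad top is about 99.2 mm up against a nominal 99. The riser is level and has no gap. I'll retreat, check once more and hand in.

```bash
python3 steer.py '0 0 0 0 0 -10 0;0 0 0 0 0 -35 0;0 0 0 0 0 -40 0;0 0 0 0 0 -40 0;0 0 0 0 0 -40 0'| grep -E "eef|contact";python3 steer.py '0 0 0 0 0 0 0;0 0 0 0 0 0 0;0 0 0 0 0 0 0'| grep -E "eef|contact|clock"; python3 - <<'E'
from h import *
im=camrig.grab_frame("top");cv2.imwrite("pics/t3.png",im[:,:,::-1])
E
```

```text
eef_pos: [401.0, -79.9, 184.9]
contact_force: [1.8, -0.3, -0.3]
clock: 20.48
eef_pos: [401.4, -80.0, 182.9]
contact_force: [0.3, 0.6, 0.2]
```

View pics/t3.png

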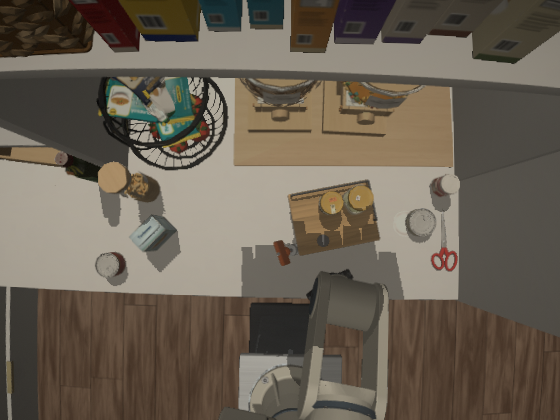

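The riser at (335,218), the jars at (332,202) and (360,199), and everything around it are where they started, and the arm is clear of everything.

```bash
python3 -c "
from rig import r, camrig, workorder
print(workorder.sign_off())"
```

```text
the job is handed in; nothing more can be done
None
```

I turned the wing handle about 2.6 rad, let go, and pressed the pad with up to 22 N: it did not rock, its top measured about 99 mm above the worktop, and nothing around it had moved, so I handed the job in at about 20 s; the hand-in returned no verdict.

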